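Level the plywood casting plate by its two foot screws

ROBOT

A 6-joint arm with a two-finger parallel gripper is mounted at the origin on a cart in front of the work surface, level with it; the furniture and walls round the work are solid. World frame = base frame: x ahead of the robot, y to its left, z up, the work surface at z = 0. Lengths are in m, angles in rad, forces in N, time in s.
With the tool pointing down it reaches from about 0.35 to 0.8 m from the base axis. Payload 7.3 kg.
Tool frame: the origin (TCP) lies midway between the tips of the shut fingers; the grasp point (between the pads) lies 19 mm behind it (r.tcp_to_grasp is the distance from the TCP to the grasp point, in m); z points along the fingers, y is the line along which they close (so a half turn about z gives the same grasp; the last joint's range is limited). The gripper opens to 85 mm and grips with 20 to 120 N. Pads are 22 mm wide; open, the fingers measure 114 mm over their backs; the gripper's body (76 mm by 85 mm) begins 54 mm behind the grasp point. The pads swing forward as they close: fully open they stand 13 mm farther back than shut.
Start: joints at [-1.453, 0.342, 1.524, -0, 1.275, -0.146], TCP at [0.137, -0.507, 0.231] pointing down, gripper open.
Joint ranges: [-2.53, 2.53], [-0.77, 2.02], [0.04, 2.7], [-1, 4.14], [0.28, 2.66], [-3.11, 3.11]. Speed limits (rad/s): [2.57, 2.57, 3.14, 3.14, 3.14, 3.14].

INTERFACE

Orientations are given as [roll, pitch, yaw] about the fixed x, y, z axes, in that order (R = Rz(yaw) Ry(pitch) Rx(roll)).
In Python, from plant import r, vision, job_done gives the robot as it stands.
- The arm moves only by the tool carry_out, never from a script. Its argument "commands" is a list of rows, each a list of 5 numbers: the opening, from -1 (shut) to 1 (fully open), then the shift along the tool's x, y, z in cm, then the turn about the tool's z in rad. A call has exactly 5 rows; each row is the pose to reach, as a shift and turn from the pose commanded when the call began, along the tool's axes at that moment; what a row does not reach only later rows make up. A row lasts 1/8 s, in which the tool goes at most 62.5 mm and 10.7 degrees, less where a joint would pass 70% of its speed; a pose out of reach is approached as far as the arm can. A call with a gripper value outside its range is refused whole. The fingers move at their own pace and stop on an object; "squeeze" is the grip in N (left out, the last holds). Time passes only in rows, so rows that repeat a pose let the fingers close, or fill a call up. It gives the time, the measured TCP pose, the force, the opening and the grip force at its end, in the units of the state.
- r.observe(): the state, without advancing time (a new reading comes with each control period).
- vision.snapshot(name): name is "scene" or "top" or "wrist"; returns the picture (400x640x3 uint8, red, green, blue); there is no depth.
- vision.camera_params(name): a dict with "fx", "fy", "cx", "cy" (pixels), "rvec" (rotation vector, rad) and "tvec" (3), from world to camera coordinates, as OpenCV has them. Camera axes: x right, y down, z forward; pixel columns grow to the right and rows downward; lengths in m; the calibration is good to about 2 mm. A picture is of the moment at which its call begins: read the wrist's pose just before it. camera_params takes no time and is no camera call; for the wrist camera it gives the pose at the moment of the call.
- job_done(): hands the job in; it is judged then, once.
The state is a dict: "clock": time; "q": joint angles; "joint_vel": joint speeds; "joint_efforts": joint torques, N m; "position": TCP position; "ee_rot": TCP orientation; "wrist_force": force on the tool from outside, world axes, zero at the start; "wrist_torque": the same for the moment, N m; "finger_gap": opening from 0.0 (shut) to 1.0 (fully open); "grip_force": force on a finger pad.
Only numpy, scipy, OpenCV 4.12 (cv2) and the standard library are available. Lean on these libraries where they do the work, as an engineer would, in place of code of your own. Each camera call takes 0.05 s, during which the arm holds its last target. There are 200 camera calls.

TASK

The plywood plate that carries the round plaster mould must be level before the mould is filled. Turn its two foot screws in turn, by the upright wings on top of them, until the bubble in each of the plate's two bar vials rests between its vial's two black lines, then let go.

Things in the scene. Friction and masses are not known exactly. Their poses are not given: they have to be found in the camera images.
- front_screw_grip (a point): Foot screw at the plate's near left corner. Upright steel wing on top, 40 long, 12 thick, flat sides free from 55 to 94 above the table; height fixed, stays where left (0.1 N m). Point: on its axis, 80 up; x along the wing, y across it, z up. Starts 0.6 to 1.2 rad off level; stops 1.45 rad either side of level. Clockwise from above lifts its corner and moves the front bubble.
- side_screw_grip (a point): Foot screw at the plate's far right corner, the same in size, point, axes, stiffness, stops and amount off (its axis may lean 2 degrees). Clockwise from above lifts its corner and moves the side bubble. The screws act apart: neither moves the other's bubble. The third foot (far left, low steel dome) does not turn; the near right corner has no foot.
- front_bubble_mid (a point): Middle of the grey bubble (18 long, 10 wide) in the vial along the plate's left edge, centred at x 0, y +86 of plate_centre. It slides along the plate's x with the front screw alone: 14 mm per rad toward -x (to that screw, the higher side) for clockwise turning, +x for anticlockwise. Level at x = 0; the black lines are at x -16 and +16.
- side_bubble_mid (a point): Middle of the like bubble in the vial along the plate's far edge, centred at x +86, y 0 of plate_centre. It slides along the plate's y with the side screw alone: 14 mm per rad toward -y (to that screw) for clockwise turning, +y for anticlockwise. Level at y = 0; the black lines are at y -16 and +16.
- plate_centre (a point): Centre of the top of the 220x220x12 plywood plate, 42 above the table when level. Axes: x from its near edge to its far edge, y from its right edge to its left edge, z up. The screws stand at x -80, y +80 (front) and x +80, y -80 (side). The mould (90 diameter, 26 high) stands near the middle; the vials (96x24x7) lie on the plate.

How it is judged:
At the end, for the whole second after the job is handed in: Both bubbles rest between their vials' black lines: each within 7 mm of the middle of its vial (0.5 rad of screw), and stay so after the screws are let go (x of front_bubble_mid in the frame of plate_centre between -0.007 and 0.007 m and y of side_bubble_mid in the frame of plate_centre between -0.007 and 0.007 m); the robot touches nothing.
It also fails if it takes over 40 s, if anything falls off the work surface, if the arm or the gripper's body presses on something with over 40 N, if the wrist force passes 120 N, or if a joint passes its speed limit or range.

## Working session

There is one attempt and no reset: what is moved stays moved. The work goes in short steps, Python scripts to look and compute and a tool call to move; the robot and the scene stay as the last step left them, time stands still between calls to the robot, and variables do not carry over. Pictures are saved under pics/ and viewed, at most 10 in all, crops included, and the job is handed in when it is done.

Besides the shell and the picture viewer there is one more tool, called after "Emit:" as a command line: name --pt "numbers of a row" for each row, then --argument value for the rest. carry_out: Moves the arm, as the interface text tells. Its arguments: {"type":"object","properties":{"commands":{"type":"array","items":{"type":"array","items":{"type":"number"}}},"squeeze":{"type":"number"}},"required":["commands"]}

```bash
mkdir -p pics; python3 - <<'E'
from plant import r, vision
import cv2
for n in ("top","scene"):
    im=vision.snapshot(n); cv2.imwrite(f"pics/{n}0.png",im[:,:,::-1])
    print(n,vision.camera_params(n))
o=r.observe();print(o["clock"],o["position"],o["ee_rot"])
E
```

```text
top {'fx': 429.20949834362204, 'fy': 429.20949834362204, 'cx': 316.45758003269935, 'cy': 200.3954323007034, 'rvec': array([ 2.17875166, -2.12824368,  0.1421212 ]), 'tvec': array([-0.01163273,  0.56089799,  0.88521923])}
scene {'fx': 467.8185766665086, 'fy': 467.8185766665086, 'cx': 316.1903836044133, 'cy': 197.57576209352865, 'rvec': array([ 2.13633204, -0.64010091,  0.29051725]), 'tvec': array([-0.49012706,  0.25309756,  0.688044  ])}
0.1 [ 0.13688024 -0.50648584  0.23069823] [-3.14026237e+00 -2.37923753e-04  2.63794392e-01]
```

View pics/top0.png

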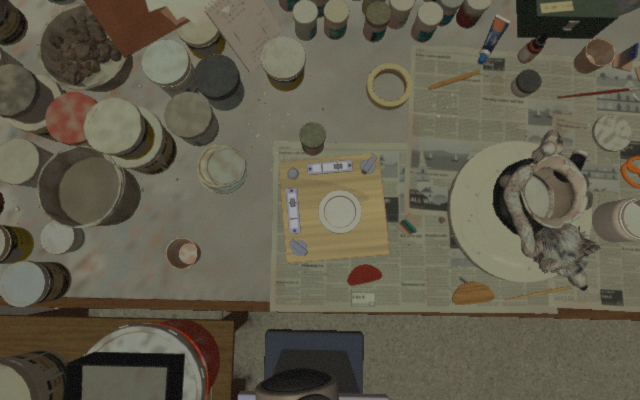

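View pics/scene0.png

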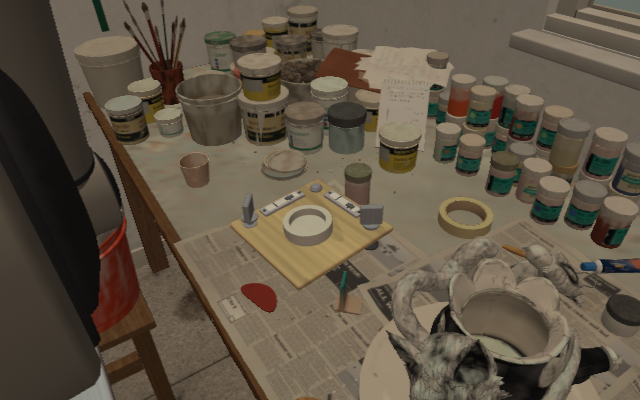

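The top view shows the plate at about (278-388, 155-262), the front screw near (299,247) and the side screw near (369,163). I'll enlarge it next.

```bash
python3 - <<'E'
import cv2
im=cv2.imread("pics/top0.png")[145:265,265:400]
cv2.imwrite("pics/c1.png",cv2.resize(im,None,fx=5,fy=5,interpolation=cv2.INTER_CUBIC))
E
cat > h.py <<'E'
import numpy as np, cv2
from plant import r, vision
def ray(p,uv,z):
    K=np.array([[p["fx"],0,p["cx"]],[0,p["fy"],p["cy"]],[0,0,1]])
    R=cv2.Rodrigues(p["rvec"])[0]; c=-R.T@p["tvec"]
    d=R.T@np.linalg.inv(K)@np.array([uv[0],uv[1],1.]); return c+d*(z-c[2])/d[2]
E
```

```text
(no output)
```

View pics/c1.png

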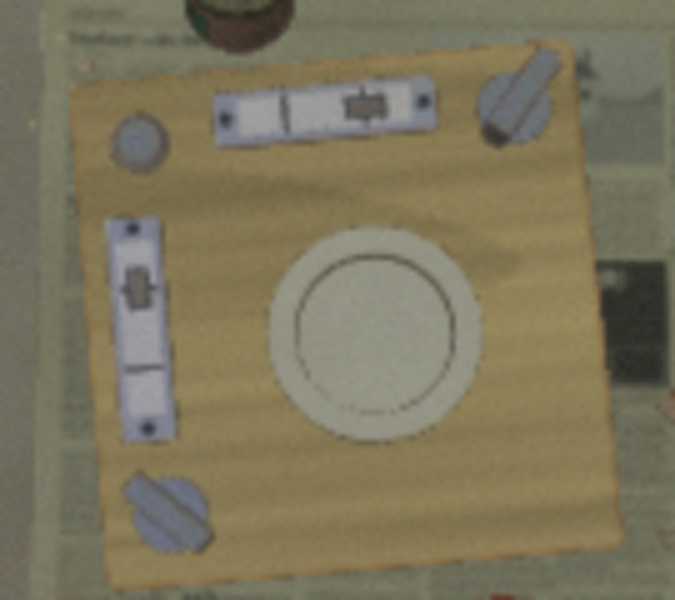

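Enlarged crop (5x, origin (265,145)): the plate corners are (72,87), (572,40), (622,542) and (112,588). The front wing's top runs (132,482)-(205,543) and the side wing's (550,58)-(495,138). The front bubble is at (138,289), near its far line, and the side bubble at (366,107), near its right line.

```bash
python3 - <<'E'
from h import *
p=vision.camera_params("top")
f=lambda u,v,z: ray(p,((u+.5)/5-.5+265,(v+.5)/5-.5+145),z)[:2]
C=[f(*c,.042) for c in ((72,87),(572,40),(622,542),(112,588))]
c=np.mean(C,0); x=(C[0]+C[1]-C[2]-C[3]); yaw=np.arctan2(x[1],x[0]); print("plate",c,yaw)
R=np.array([[np.cos(yaw),-np.sin(yaw)],[np.sin(yaw),np.cos(yaw)]])
for n,a,b,off in(("front",(132,482),(205,543),(-.08,.08)),("side",(495,138),(550,58),(.08,-.08))):
    A,B=f(*a,.094),f(*b,.094); d=B-A; print(n,"wing mid",(A+B)/2,"len",np.hypot(*d),"yaw",np.arctan2(d[1],d[0]),"model",c+R@off)
for n,b in(("fb",(138,289)),("sb",(366,107))):
    print(n,R.T@(f(*b,.049)-c))
E
```

```text
plate [ 0.54770621 -0.03516061] 0.10703821457798482
front wing mid [0.45912997 0.03534745] len 0.03779056038882432 yaw -2.238547164120636 model [0.45961735 0.03583483]
side wing mid [ 0.63041045 -0.1040592 ] len 0.04041276029345419 yaw -0.5806683966792732 model [ 0.63579508 -0.10615604]
fb [0.01557794 0.08677768]
sb [ 0.08583619 -0.01658219]
```

Emit:
carry_out --pt "0.2 4 -4 0 0" --pt "0.2 8 -8 0 0" --pt "0.2 12.5 -12 0 0" --pt "0.2 17 -16.5 0 0" --pt "0.2 21 -20.4 0 0" --squeeze 60

```text
clock: 0.72
position: [0.287, -0.2531, 0.2312]
ee_rot: [-3.141, -0.0, 0.264]
wrist_force: [0.6, 0.3, -0.1]
finger_gap: 0.599
grip_force: 0.0
```

Emit:
carry_out --pt "0.2 4.4 -4.2 0 -0.1" --pt "0.2 8.8 -8.4 1 -0.25" --pt "0.2 13 -12.6 2 -0.4" --pt "0.2 17.4 -16.8 3 -0.5" --pt "0.2 21.5 -21 4 -0.64"

```text
clock: 1.35
position: [0.44, 0.0056, 0.1909]
ee_rot: [3.141, 0.0, 0.908]
wrist_force: [1.7, -1.4, 0.4]
finger_gap: 0.601
grip_force: 0.0
```

```bash
python3 - <<'E'
from h import *
o=r.observe();print(o["position"],o["ee_rot"])
p=vision.camera_params("wrist");im=vision.snapshot("wrist");cv2.imwrite("pics/w1.png",im[:,:,::-1]);print(p)
E
```

```text
[0.43998232 0.00561984 0.19089621] [3.14127952e+00 8.72093117e-05 9.08295530e-01]
{'fx': 277.1477572994031, 'fy': 277.1477572994031, 'cx': 319.7402592026328, 'cy': 195.14281903037113, 'rvec': array([-2.70093396,  0.9294609 ,  0.13600785]), 'tvec': array([-0.34426933,  0.23636917,  0.42054661])}
```

View pics/w1.png

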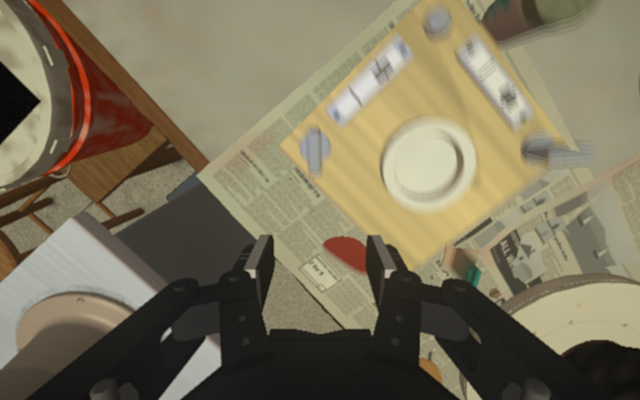

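The wrist view is motion-blurred. The front wing's top is near (314,152) and almost vertical, so the tool is nearly aligned with it.

```bash
python3 - <<'E'
from h import *
p=vision.camera_params("wrist")
print(ray(p,(314,152),.09))
o=r.observe();print(o["clock"],o["position"],o["ee_rot"],p["tvec"])
E
```

```text
[0.4620613  0.04527686 0.09      ]
1.4 [0.44171245 0.01106594 0.18977923] [-3.13991775e+00 -2.96576381e-03  9.17611659e-01] [-0.34446456  0.23934993  0.42015119]
```

Emit:
carry_out --pt "0.2 2 0 2 0" --pt "0.2 3 0 5 0" --pt "0.2 3 0 7 0" --pt "0.2 3 0 7 0" --pt "0.2 3 0 7 0"

```text
clock: 2.02
position: [0.4582, 0.0271, 0.1219]
ee_rot: [3.141, -0.0, 0.904]
wrist_force: [-0.5, 0.1, 0.3]
finger_gap: 0.606
grip_force: 0.0
```

```bash
python3 - <<'E'
from h import *
o=r.observe();print(o["position"],o["ee_rot"])
p=vision.camera_params("wrist");im=vision.snapshot("wrist");cv2.imwrite("pics/w2.png",cv2.resize(im[100:340,200:440,::-1],None,fx=2.5,fy=2.5))
for a in (-.02,.02):
  P=np.array([.4595+a*np.cos(.9),.0357+a*np.sin(.9),.094]);K=np.array([[p["fx"],0,p["cx"]],[0,p["fy"],p["cy"]],[0,0,1]])
  print((cv2.projectPoints(P,p["rvec"],p["tvec"],K,None)[0].ravel()-[200,100])*2.5)
E
```

```text
[0.45816219 0.0270558  0.12189678] [ 3.14092729e+00 -3.31020972e-04  9.03558302e-01]
[281.61115227 358.31695766]
[280.98595776 216.37101925]
```

View pics/w2.png

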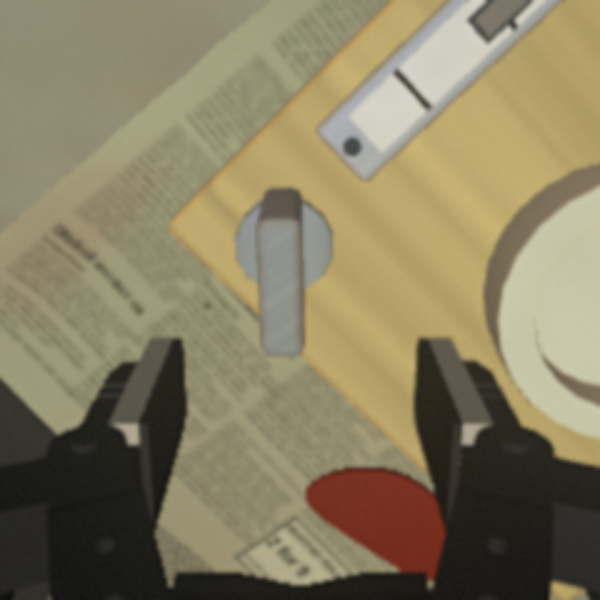

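The crop shows the wing top at (260-303, 215-355), matching the projected estimate and aligned with the tool. I'll lower over it and grip.

Emit:
carry_out --pt "0.2 0.8 -0.4 1 0" --pt "0.2 0.8 -0.4 4 0" --pt "0.2 0.8 -0.4 6 0" --pt "-0.2 0.8 -0.4 6 0" --pt "-1 0.8 -0.4 6 0"

```text
clock: 2.7
position: [0.4602, 0.0361, 0.0619]
ee_rot: [3.141, -0.001, 0.904]
wrist_force: [-0.2, 0.7, 0.6]
finger_gap: 0.199
grip_force: 0.0
```

Emit:
carry_out --pt "-1 0 0 0 0" --pt "-1 0 0 0 0" --pt "-1 0 0 0 0" --pt "-1 0 0 0 0.1" --pt "-1 0 0 0 0.2"

```text
clock: 3.32
position: [0.4596, 0.0366, 0.0621]
ee_rot: [-3.141, -0.001, 0.701]
wrist_force: [-1.5, 2.7, 0.9]
finger_gap: 0.129
grip_force: 58.9
```

Emit:
carry_out --pt "-1 0 0 0 0.18" --pt "-1 0 0 0 0.36" --pt "-1 0 0 0 0.54" --pt "-1 0 0 0 0.72" --pt "-1 0 0 0 0.9"

```text
clock: 3.95
position: [0.4597, 0.036, 0.0622]
ee_rot: [3.141, -0.001, -0.202]
wrist_force: [-1.4, -0.8, 1.3]
finger_gap: 0.128
grip_force: 58.9
```

Emit:
carry_out --pt "-1 0 0 0 0" --pt "-1 0 0 0 0" --pt "0.2 0 0 0 0" --pt "0.2 0 0 0 0" --pt "0.2 0 0 -2 0"

```text
clock: 4.58
position: [0.4589, 0.036, 0.0805]
ee_rot: [3.141, 0.003, -0.195]
wrist_force: [0.1, -0.1, -0.6]
finger_gap: 0.597
grip_force: 0.0
```

Emit:
carry_out --pt "0.2 0 0 -4 0" --pt "0.2 0 0 -8 0" --pt "0.2 0 0 -9 0" --pt "0.2 0 0 -9 0" --pt "0.2 0 0 -9 0"

```text
clock: 5.2
position: [0.4589, 0.036, 0.1699]
ee_rot: [3.141, 0.003, -0.196]
wrist_force: [0.1, 0.1, 0.1]
finger_gap: 0.601
grip_force: 0.0
```

```bash
python3 - <<'E'
from h import *
o=r.observe();print(o["position"],o["ee_rot"])
p=vision.camera_params("wrist");im=vision.snapshot("wrist");cv2.imwrite("pics/w3.png",im[:,:,::-1])
K=np.array([[p["fx"],0,p["cx"]],[0,p["fy"],p["cy"]],[0,0,1]])
c=np.array([.5477,-.0352]);y=.107;R=np.array([[np.cos(y),-np.sin(y)],[np.sin(y),np.cos(y)]])
for q in ((0,.086),(.086,0),(.08,-.08)): print(q,cv2.projectPoints(np.r_[c+R@q,.049],p["rvec"],p["tvec"],K,None)[0].ravel())
E
```

```text
[0.4588506  0.03601982 0.16993815] [ 3.14124754e+00  2.51636615e-03 -1.96014842e-01]
(0, 0.086) [286.31752962 109.47141684]
(0.086, 0) [352.55362469 -32.45349498]
(0.08, -0.08) [454.02016708 -60.29989914]
```

View pics/w3.png

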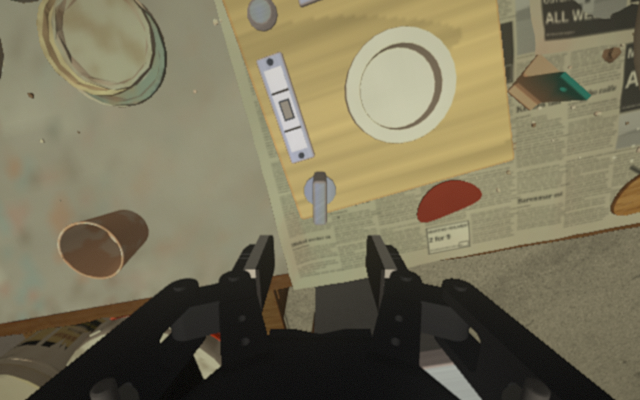

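The front bubble sits at (287,109), midway between its lines at (280,93) and (292,130), so the front is level. Next is the side screw.

Emit:
carry_out --pt "0.2 5 3 0 0.1" --pt "0.2 10 6 0 0.2" --pt "0.2 14 9 1 0.3" --pt "0.2 17 10.5 3 0.38" --pt "0.2 17 10.5 4.5 0.38"

```text
clock: 5.88
position: [0.6062, -0.1017, 0.1233]
ee_rot: [3.141, 0.002, -0.578]
wrist_force: [-0.7, 0.3, 0.8]
finger_gap: 0.604
grip_force: 0.0
```

Emit:
carry_out --pt "0.2 0 0 0 0" --pt "0.2 0 0 0 0" --pt "0.2 0 0 0 0" --pt "0.2 0 0 0 0" --pt "0.2 0 0 0 0"

```text
clock: 6.5
position: [0.606, -0.1, 0.1268]
ee_rot: [-3.141, -0.001, -0.576]
wrist_force: [0.6, -0.6, -1.2]
finger_gap: 0.604
grip_force: 0.0
```

```bash
python3 - <<'E'
from h import *
o=r.observe();print(o["position"],o["ee_rot"])
p=vision.camera_params("wrist");im=vision.snapshot("wrist");cv2.imwrite("pics/w4.png",cv2.resize(im[100:340,200:440,::-1],None,fx=2.5,fy=2.5))
for a in (-.02,.02):
  P=np.array([.632+a*np.cos(-.58),-.105+a*np.sin(-.58),.094]);K=np.array([[p["fx"],0,p["cx"]],[0,p["fy"],p["cy"]],[0,0,1]])
  print((cv2.projectPoints(P,p["rvec"],p["tvec"],K,None)[0].ravel()-[200,100])*2.5)
E
```

```text
[ 0.60597194 -0.10002196  0.12679422] [-3.14144728e+00 -7.90135451e-04 -5.75907164e-01]
[260.51223122 296.9009936 ]
[258.60876637 150.56600761]
```

View pics/w4.png

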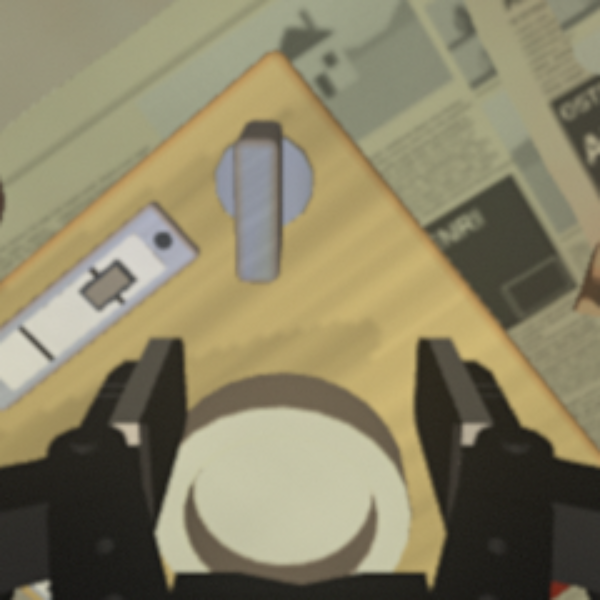

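The side wing's top spans (234-279, 140-282), about 3.5 mm beyond my estimate, so the target is (0.635,-0.106). The shift is x 2.8, y -1.1, z 6.4.

Emit:
carry_out --pt "0.2 2.8 -1.1 1 0" --pt "0.2 2.8 -1.1 3 0" --pt "0.2 2.8 -1.1 6.4 0" --pt "0.2 2.8 -1.1 6.4 0" --pt "-1 2.8 -1.1 6.4 0"

```text
clock: 7.18
position: [0.636, -0.1064, 0.0634]
ee_rot: [-3.141, -0.001, -0.576]
wrist_force: [0.1, 0.5, 0.2]
finger_gap: 0.405
grip_force: 0.0
```

Emit:
carry_out --pt "-1 0 0 0 0" --pt "-1 0 0 0 0" --pt "-1 0 0 0 0" --pt "-1 0 0 0 -0.1" --pt "-1 0 0 0 -0.2"

```text
clock: 7.8
position: [0.6366, -0.106, 0.0641]
ee_rot: [-3.141, -0.003, -0.373]
wrist_force: [-0.3, 2.3, 6.8]
finger_gap: 0.13
grip_force: 59.5
```

Emit:
carry_out --pt "-1 0 0 0 -0.18" --pt "-1 0 0 0 -0.36" --pt "-1 0 0 0 -0.54" --pt "-1 0 0 0 -0.72" --pt "-1 0 0 0 -0.9"

```text
clock: 8.43
position: [0.6365, -0.1048, 0.0641]
ee_rot: [3.141, -0.003, 0.53]
wrist_force: [0.4, 7.8, 7.4]
finger_gap: 0.128
grip_force: 59.6
```

Emit:
carry_out --pt "-1 0 0 0 -0.06" --pt "-1 0 0 0 -0.06" --pt "0.2 0 0 0 -0.06" --pt "0.2 0 0 0 -0.06" --pt "0.2 0 0 -2 -0.06"

```text
clock: 9.05
position: [0.634, -0.1062, 0.0806]
ee_rot: [-3.139, 0.003, 0.583]
wrist_force: [-0.4, -0.8, 0.7]
finger_gap: 0.596
grip_force: 0.0
```

Emit:
carry_out --pt "0.2 -1 0 -5 0" --pt "0.2 -4 0 -9 0" --pt "0.2 -8 0 -12 0" --pt "0.2 -10 0 -12 0" --pt "0.2 -10 0 -12 0"

```text
clock: 9.68
position: [0.5511, -0.1623, 0.2028]
ee_rot: [3.141, 0.0, 0.582]
wrist_force: [1.5, 0.8, -0.4]
finger_gap: 0.597
grip_force: 0.0
```

Emit:
carry_out --pt "0.2 0 0 0 0" --pt "0.2 0 0 0 0" --pt "0.2 0 0 0 0" --pt "0.2 0 0 0 0" --pt "0.2 0 0 0 0"

```text
clock: 10.3
position: [0.552, -0.1612, 0.2022]
ee_rot: [-3.142, 0.0, 0.584]
wrist_force: [0.2, 0.1, 0.1]
finger_gap: 0.598
grip_force: 0.0
```

```bash
python3 - <<'E'
from h import *
im=vision.snapshot("wrist");cv2.imwrite("pics/w5.png",im[:,:,::-1])
E
```

```text
(no output)
```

View pics/w5.png

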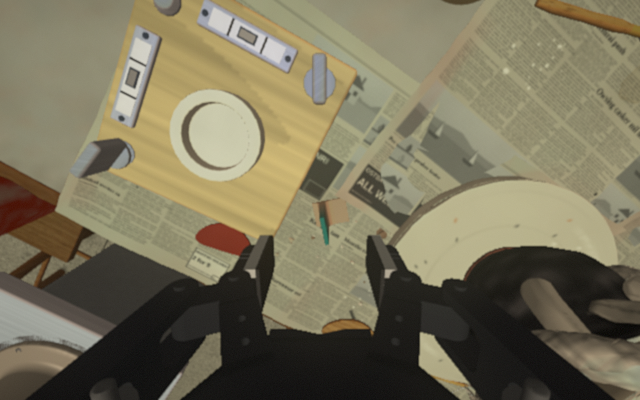

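Both bubbles are centred between their lines: front at (133,76), side at (246,34). The gripper is clear of everything.

```bash
python3 -c "
from plant import job_done
print(job_done())"
```

```text
the job is handed in; nothing more can be done
None
```

I turned both foot screws until each bubble rested midway between its vial's black lines, let go with the arm clear of everything, and handed the job in at about 10 s of the 40 s allowed; no verdict came back.

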